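# Gauge the depth of the second well and clamp the probe

### The arm

A 6-joint arm with a two-finger parallel gripper is mounted at the origin on the work surface. World frame = base frame: x ahead of the robot, y to its left, z up, the work surface at z = 0. Lengths are in m, angles in rad, forces in N, time in s.
With the tool pointing down it reaches from about 0.35 to 0.8 m from the base axis. Payload 7.3 kg.
Tool frame: the origin (TCP) lies on the centre line of the jaws, within the pads' length; the fingertips stand 11 mm ahead of it and the grasp point (between the pads) lies 8 mm behind it; z points along the fingers, y is the line along which they close (so a half turn about z gives the same grasp; the last joint's range is limited). The gripper opens to 85 mm and grips with 20 to 120 N. Pads are 22 mm wide; open, the fingers measure 114 mm over their backs; the gripper's body (76 mm by 85 mm) begins 54 mm behind the grasp point. The pads swing forward as they close: fully open they stand 13 mm farther back than shut.
Start: joints at [1.189, 0.342, 1.524, -0, 1.275, -0.146], TCP at [0.123, 0.51, 0.242] pointing down, gripper open.
Joint ranges: [-2.53, 2.53], [-0.77, 2.02], [0.04, 2.7], [-1, 4.14], [0.28, 2.66], [-3.11, 3.11]. Speed limits (rad/s): [2.57, 2.57, 3.14, 3.14, 3.14, 3.14].

### API

Orientations are given as a unit quaternion [x, y, z, w].
In Python, from workcell import reach, move_straight, movej, command_gripper, hold, solve_ik, read_state, get_image, camera_model, PlanningError, finish_job, search_frame, masks_of gives the robot as it stands. Calls block until the motion is done:
- reach(position, orientation): joint-space move of the TCP to a pose.
- move_straight(position, orientation=None, speed=0.15, max_force=None): straight line of the TCP; orientation=None keeps the orientation; speed is the mean speed in m/s. With max_force (N) it stops when the force on the tool has changed by that much, and returns True; else False.
- movej(angles): joint-space move.
- command_gripper(opening, force=None): finger opening in m; force is the grip in N (None keeps the last); returns when the fingers have stopped.
- hold(seconds).
- solve_ik(position, orientation): joint angles nearest the present ones, or None.
- read_state(): the state.
- get_image(name): name is "scene" or "top"; returns (picture, depth): 400x640x3 uint8, red, green, blue; 400x640 float32, m along the optical axis (not along the pixel's ray), 0 where there is no reading.
- camera_model(name): a dict with "K" (3x3 intrinsics, pixels), "k1" (the pictures are not rectified: a ray, as slopes to the right and down, at radius r is drawn at 1 + k1 r^2 times it, then the intrinsics apply), "R" (3x3) and "t" (3): a world point X has camera coordinates R X + t. Camera axes: x right, y down, z forward; pixel columns grow to the right and rows downward; lengths in m; the calibration is good to about 2 mm. A picture is of the moment at which its call begins. camera_model takes no time and is no camera call.
A pose or a line that the arm cannot do raises PlanningError and nothing moves.
- finish_job(): hands the job in; it is judged then, once.
Trained networks look in the newest picture that a camera, given by its name, has taken for a name from the list of things; names that differ only in an ending like _2 or _b are one class to them, and where a whole thing is asked for, a point or a joint stands for the part that bears it (a point fixed in the world has none). Each returns a list of dicts, best first, with "confidence" (0 to 1); they miss things now and then, are a little off and sometimes report something else, mostly with a low value. They report only what shows in the picture. A call takes as long as a camera call.
- search_frame(name, camera): "rect" ([left, top, right, bottom] in pixels, round what is visible of it).
- masks_of(name, camera): "mask" (400x640 bool, what is visible of it) and "rect" ([left, top, right, bottom] in pixels, round what is visible of it).
The state is a dict: "time_s": time; "joint_positions": joint angles; "dq": joint speeds; "tau": joint torques, N m; "eef_pos": TCP position; "eef_rot": TCP orientation; "contact_force": force on the tool from outside, world axes, zero at the start; "torque": the same for the moment, N m; "grip_width": finger opening in m; "grip_force": force on a finger pad.
Only numpy, scipy, OpenCV 4.12 (cv2) and the standard library are available. Lean on these libraries where they do the work, as an engineer would, in place of code of your own. Each camera call takes 0.05 s, during which the arm holds its last target. There are 200 camera calls.

### The job

The depth gauge's probe stands in one well of the cast housing. Lift it out by its round head, slide it along the rail to the middle of the empty well, and lower it gently until its sprung foot is felt to press on the bottom, without ramming it. Leaving it pressed there, tighten its clamp clockwise with the click wrench until the wrench clicks over, without forcing the wrench on to its stop, then let go of everything; do not disturb the things lying around.

Things in the scene. Friction and masses are not known exactly. Their poses are not given: they have to be found in the camera images.
- gauge: Depth gauge bolted to the bench: dark base plate 150 x 345 x 10 mm, two grey posts 160 mm tall overall, square steel rail along its y axis, 55 mm beyond (+x of) the line of the probe and wells. Origin: underside of the base plate, on that line, midway between the posts; x away from the robot, y along the rail, z up.
- carriage: Grey carriage block on the rail, carrying the probe and, 45 mm farther along +y, the clamp bolt. Origin: on the probe rod's axis at the block's top, 163 mm above the bench; axes as the gauge's. It slides along y with about 5 N of friction, 70 mm either way from the gauge's middle.
- housing: Cast aluminium housing fixed under the rail, 100 x 190 x 90 mm (x, y, z), top face 100 mm above the bench. Origin: centre of its underside, 10 mm above the bench; axes as the gauge's. Two square wells, 60 x 60 mm inside, open upwards at x = 0, y = -50 mm (the probe starts in it) and y = +50 mm (empty). The empty well is 35 to 65 mm deep: unknown beforehand.
- probe: Steel probe sliding vertically in the carriage: round head 32 mm in diameter, 40 mm high, on a 12 mm rod. Origin: centre of the head; z up. Friction (about 4.5 N; weight 2.5 N) holds it at any height; head centre 195 to 310 mm above the bench. At the rod's end a sprung foot, 16 mm in diameter, yields up to 8 mm, from 0.5 N at first contact to 4.5 N, then stops hard.
- probe_tip (a point): Under face of the probe's foot when the foot is not pressed in: on the rod's axis, 175 mm below the centre of the head, moving with the rod.
- clamp (a joint): Clamp bolt with the head of the click wrench on it, turning about a vertical axis: grows clockwise seen from above (rad), 0 to 0.55; about 0.25 N m of friction; tight against its stop at 0.55. It stays where it is left.
- clamp_axis (a point): Point on the clamp bolt's vertical axis at the height of the wrench handle, 200 mm above the bench, 45 mm along +y from the rod; the wrench head there is 34 mm in diameter and reaches 10 mm higher.
- click (a joint): Breakaway joint of the click wrench, 30 mm out from the bolt's axis, turning the same way as the clamp. 0 at rest, held by a preloaded spring up to about 0.9 N m (10 N at the grip point); then it gives, at nearly that load, as far as its stop at 0.30 rad. It springs back when let go. It has clicked beyond 0.06 rad.
- wrench_grip (a point): Grip point: on the level handle's axis, 120 mm from the bolt's axis, 200 mm above the bench; grey rubber sleeve 24 mm in diameter, from 30 mm nearer the bolt to 36 mm farther out. y points outwards along the handle, x the way it moves when tightening. The handle points 0.40 rad counter-clockwise of the gauge's +y with the clamp at 0, and 0.15 rad clockwise of it at 0.55.
- drinks_can: Red drinks can, 66 mm in diameter, 115 mm high, standing; origin at the centre of its base. Bystander.
- tape_measure: Yellow and black tape measure, 75 x 45 x 70 mm; origin at the centre of its underside. Bystander.
- tube_offcut: Upright piece of aluminium tube, 60 mm in diameter, 90 mm high; origin at the centre of its underside. Bystander.

How it is judged:
On the way, in this order (a step that is already met when the one before it is completed fails the run):
1. the probe is raised clear of the housing over the middle 30 mm of the empty well (y of probe_tip in the frame of housing between 0.035 and 0.065 m and z of probe_tip in the frame of housing above 0.09 m), for 0.05 s.
2. the probe's foot presses on the floor of that well (over 0.8 N) with the clamp not yet tight (y of probe_tip in the frame of housing between 0.035 and 0.065 m and contact force between probe and housing above 0.8 N and value of joint clamp below 0.45 rad), for 0.2 s.
3. the clamp is tight and the wrench has clicked over, the foot still pressing on the floor (value of joint clamp above 0.51 rad and value of joint click above 0.06 rad and contact force between probe and housing above 0.6 N), for 0.05 s.
At the end, for the whole second after the job is handed in: The probe stands still within 15 mm of the middle of the well that was empty (along the rail), its foot pressing on the well's floor with over 0.6 N; the clamp is tight (within 0.05 rad of its stop) and the wrench handle has sprung back (within 0.04 rad) (y of probe_tip in the frame of housing between 0.035 and 0.065 m and contact force between probe and housing above 0.6 N and value of joint clamp above 0.5 rad and value of joint click below 0.04 rad and linear speed of probe below 0.01 m/s); the robot touches nothing.
It fails at once if the probe is rammed into the floor or dragged against the housing (over 22 N) (contact force between probe and housing above 22 N).
It fails at once if the wrench is forced on to its stop after the click (over 0.28 rad) (value of joint click above 0.28 rad).
It fails at once if a bystander is moved by more than 30 mm (distance of any of drinks_can, tape_measure, tube_offcut from where it was at the start of the episode above 0.03 m).
It also fails if it takes over 67 s, if anything falls off the work surface, if the arm or the gripper's body presses on something with over 40 N, if the wrist force passes 120 N, or if a joint passes its speed limit or range.

## Working session

There is one attempt and no reset: what is moved stays moved. The work goes in short steps, each a Python script; the robot and the scene stay as the last script left them, time stands still between calls to the robot, and variables do not carry over. Pictures are saved under pics/ and viewed, at most 10 in all, crops included, and the job is handed in when it is done.

```bash
mkdir -p pics; ls
cat > h.py <<'E'
import numpy as np, cv2
from workcell import *
def unproj(cam, depth, mask):
    m=camera_model(cam);K=np.array(m["K"]);v,u=np.nonzero(mask&(depth>0))
    d=depth[v,u]; p=np.stack([u,v],1).astype(float).reshape(-1,1,2)
    x=cv2.undistortPoints(p,K,np.array([m["k1"],0,0,0,0.]))[:,0]
    c=np.c_[x*d[:,None],d]
    return (c-np.array(m["t"]))@np.array(m["R"])
E
python3 - <<'E'
from h import *
for c in ("scene","top"):
    im,d=get_image(c); cv2.imwrite(f"pics/{c}0.png",im[:,:,::-1]); np.save(f"pics/{c}0.npy",d)
    m=camera_model(c); print(c,(-np.array(m["R"]).T@m["t"]).round(3),m["k1"])
    for n in ("gauge","carriage","housing","probe","clamp","wrench_grip","drinks_can","tape_measure","tube_offcut"):
        for r in masks_of(n,c)[:2]:
            P=unproj(c,d,r["mask"]); print(n,round(r["confidence"],2),np.array(r["rect"]).round(),len(P), P.min(0).round(3),np.median(P,0).round(3),P.max(0).round(3)) if len(P) else print(n,"empty")
s=read_state();print(s)
E
```

```text
pics
workcell.py
scene [1.437 0.347 0.751] -0.07941909167084567
gauge 0.63 [249. 147. 387. 278.] 6790 [ 0.005 -0.3   -0.003] [0.602 0.004 0.131] [0.644 0.173 0.276]
carriage 0.55 [282. 145. 379. 221.] 2208 [-0.    -0.3   -0.003] [ 0.555 -0.013  0.165] [0.623 0.15  0.276]
housing 0.96 [275. 204. 356. 256.] 2428 [ 0.349 -0.11  -0.001] [0.592 0.012 0.062] [0.621 0.09  0.159]
probe 0.63 [295. 147. 306. 188.] 303 [ 0.099 -0.228 -0.002] [ 0.548 -0.045  0.251] [ 0.56  -0.032  0.276]
clamp 0.76 [310. 171. 381. 194.] 718 [ 0.169 -0.094 -0.004] [0.537 0.042 0.204] [0.564 0.15  0.215]
wrench_grip 0.8 [329. 173. 379. 190.] 425 [ 0.153 -0.042 -0.002] [0.53  0.098 0.206] [0.546 0.15  0.215]
drinks_can 0.66 [169. 194. 202. 236.] 1044 [ 0.477 -0.537 -0.002] [ 0.632 -0.367  0.073] [ 0.648 -0.347  0.119]
drinks_can 0.26 [206. 171. 227. 202.] 528 [ 0.275 -0.491 -0.001] [ 0.435 -0.392  0.047] [ 0.457 -0.381  0.074]
tape_measure 0.65 [201. 174. 227. 198.] 483 [ 0.352 -0.426 -0.001] [ 0.435 -0.391  0.047] [ 0.457 -0.381  0.074]
tube_offcut 0.79 [451. 240. 481. 283.] 977 [0.52  0.356 0.002] [0.574 0.385 0.
[... 1148 characters left out ...]
 1.0, 'joint_positions': array([ 1.18902220e+00,  3.42013815e-01,  1.52413006e+00,  1.16022587e-05,
        1.27541430e+00, -1.45976373e-01]), 'dq': array([ 0.00073164, -0.00011318, -0.00139655, -0.00011177, -0.00097427,
        0.00116291]), 'tau': array([-1.14540057e-04, -4.33560491e+01, -2.46277714e+01, -6.65329662e-05,
        2.92391423e-04,  2.72061226e-05]), 'eef_pos': array([0.12261298, 0.5104816 , 0.24230382]), 'eef_rot': array([ 1.17627610e-01,  9.93057775e-01,  1.80874966e-05, -8.62111823e-07]), 'contact_force': array([ 0.16886849, -0.04346889, -0.14795649]), 'torque': array([-5.55551311e-02,  2.90681154e-02,  4.61743935e-05]), 'grip_force': 0.0, 'grip_width': 0.08545445432184327}
```

Run:
```python
import cv2,numpy as np
t=cv2.imread("pics/top0.png")[140:280,220:400];s=cv2.imread("pics/scene0.png")[130:290,230:410]
a=cv2.resize(t,None,fx=3.3,fy=3.3);b=cv2.resize(s,None,fx=3.3,fy=3.3)
a=a[:297];w=594
cv2.imwrite("pics/v1.png",np.vstack([a[:297,:w],b[:300,:w]]))
from h import *
im=cv2.imread("pics/top0.png");d=np.load("pics/top0.npy")
P=unproj("top",d,np.ones_like(d,bool))
def sel(x0,x1,y0,y1,z0,z1):
    return P[(P[:,0]>x0)&(P[:,0]<x1)&(P[:,1]>y0)&(P[:,1]<y1)&(P[:,2]>z0)&(P[:,2]<z1)]
h=sel(.51,.57,-.09,-.01,.262,.29);print("head",len(h),h.mean(0),np.median(h,0),h.min(0),h.max(0), cv2.minEnclosingCircle(h[:,:2].astype(np.float32)))
# house top face
q=sel(.44,.66,-.16,.16,.093,.107);print("house",len(q),q.min(0),q.max(0),cv2.minAreaRect(q[:,:2].astype(np.float32)))
q=sel(.4,.72,-.25,.25,.003,.018);print("base",cv2.minAreaRect(q[:,:2].astype(np.float32)))
q=sel(.55,.66,-.25,.25,.125,.18);print("rail/posts",len(q),cv2.minAreaRect(q[:,:2].astype(np.float32)))
q=sel(.49,.57,.03,.2,.195,.225);v=cv2.fitLine(q[:,:2].astype(np.float32),2,0,.01,.01).ravel();print("handle",len(q),v,q.min(0),q.max(0),np.percentile(q[:,2],[50,95]))
```

```text
head 160 [ 0.53890024 -0.05153606  0.27152649] [ 0.53893222 -0.05069808  0.27168897] [ 0.52402988 -0.06680398  0.26212474] [ 0.55387638 -0.03708942  0.27632877] ((0.5393491387367249, -0.051741696894168854), 0.016233932226896286)
house 1023 [ 0.48653922 -0.15212788  0.09315381] [0.59915812 0.14643139 0.10632734] ((0.5415551066398621, 9.833276271820068e-05), (0.2993491291999817, 0.09748262166976929), 85.92628479003906)
base ((0.5599841475486755, -0.0018596351146697998), (0.495400995016098, 0.3191317915916443), 89.94974517822266)
rail/posts 1818 ((0.5848072171211243, -0.010557368397712708), (0.33260029554367065, 0.06756488978862762), 86.44651794433594)
handle 420 [ 0.20941035 -0.97782785  0.5213333   0.09174348] [0.50154737 0.03162508 0.19782708] [0.54141328 0.14618834 0.21374626] [0.20769637 0.21160103]
```

View pics/v1.png

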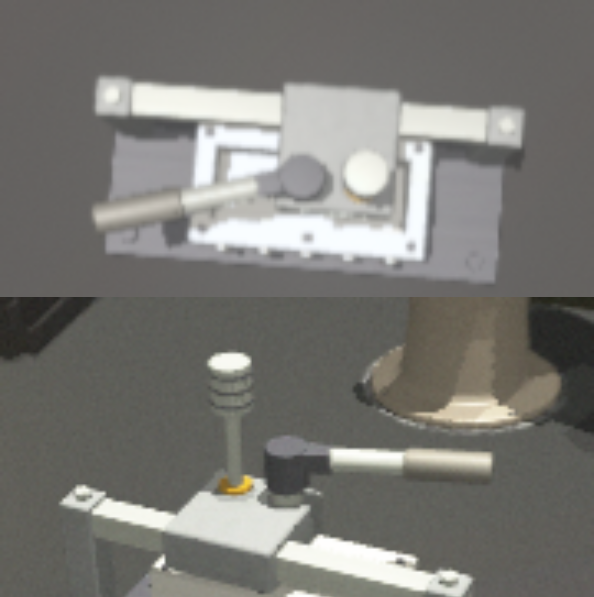

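Run:
```python
from h import *
for cam in("top","scene"):
    d=np.load(f"pics/{cam}0.npy");P=unproj(cam,d,np.ones_like(d,bool))
    def sel(x0,x1,y0,y1,z0,z1):
        return P[(P[:,0]>x0)&(P[:,0]<x1)&(P[:,1]>y0)&(P[:,1]<y1)&(P[:,2]>z0)&(P[:,2]<z1)]
    q=sel(.54,.66,-.25,.25,.12,.175); q=q[(q[:,1]>.04)|(q[:,1]<-.1)]
    v=cv2.fitLine(q[:,:2].astype(np.float32),cv2.DIST_HUBER,0,.001,.001).ravel();print(cam,"rail",len(q),v,"yaw",np.arctan(-v[0]/v[1]),q[:,1].min(),q[:,1].max())
    for s in(-1,1):
        p=q[(q[:,2]>.150)&(s*q[:,1]>.12)]; print("post",len(p),p.min(0) if len(p) else"",p.max(0) if len(p) else"")
    q=sel(.47,.62,-.12,.12,.094,.106); y=q[:,1]
    print("house front edge", [(round(a,2),q[(abs(y-a)<.006),0].min().round(4)) for a in(-.08,-.05,-.02,.01,.04,.07)], y.min(),y.max())
    # handle
    q=sel(.47,.57,.03,.2,.19,.225)
    r=cv2.fitLine(q[:,:2].astype(np.float32),cv2.DIST_HUBER,0,.001,.001).ravel();print("handle",r,np.arctan2(-r[0]*np.sign(r[1]),abs(r[1])))
```

```text
top rail 836 [7.4190296e-02 9.9724412e-01 5.9669149e-01 1.9733675e-04] yaw -0.07425852 -0.17719782069046908 0.15371889261731442
post 240 [ 0.57141548 -0.17719782  0.15020038] [ 0.60048454 -0.12061175  0.16887477]
post 150 [0.59350505 0.12012262 0.15027577] [0.62255695 0.15371889 0.169254  ]
house front edge [(-0.08, np.float64(0.4867)), (-0.05, np.float64(0.4891)), (-0.02, np.float64(0.4916)), (0.01, np.float64(0.4941)), (0.04, np.float64(0.4966)), (0.07, np.float64(0.4991))] -0.11033194782655564 0.08534640245138661
handle [ 0.20891108 -0.97793466  0.5213294   0.09167213] 0.21046132
scene rail 1132 [0.07736534 0.99700284 0.6136659  0.04962719] yaw -0.07744272 -0.17473388465880316 0.15840871523916966
post 163 [ 0.57393838 -0.17363397  0.15001089] [ 0.60644283 -0.12016624  0.16739427]
post 156 [0.59567312 0.12065841 0.15033112] [0.62917477 0.15840872 0.16853575]
house front edge [(-0.08, np.float64(0.5786)), (-0.05, np.float64(0.581)), (-0.02, np.float64(0.5817)), (0.01, np.float64(0.494)), (0.04, np.float64(0.4967)), (0.07, np.float64(0.4986))] -0.10796617160307091 0.08960355639384228
handle [ 0.18481252 -0.9827738   0.5286895   0.10327998] 0.18588111
```

```bash
cat >> h.py <<'E'
PSI=-0.079
GY=np.array([-np.sin(PSI),np.cos(PSI),0]); GX=np.array([np.cos(PSI),np.sin(PSI),0])
def down(phi):   # tool pointing down, closing line at world angle phi
    a=(phi+np.pi/2)/2; return np.array([np.cos(a),np.sin(a),0,0])
def st(tag=""):
    s=read_state();print(tag,"t%.2f"%s["time_s"],"p",s["eef_pos"].round(4),"F",s["contact_force"].round(2),"T",s["torque"].round(2),"g",round(s["grip_width"],4),round(s["grip_force"],1));return s
E
python3 - <<'E'
from h import *
H=np.array([.5392,-.0515,0])
qs=[(np.abs(np.array(solve_ik(H+[0,0,.249],down(p)))).round(2),p) for p in(PSI,PSI+np.pi) if solve_ik(H+[0,0,.249],down(p)) is not None];print(qs)
p=min(qs,key=lambda t:t[0][5])[1];print("phi",p)
Q=down(p)
s=st()
command_gripper(.085)
move_straight([.2,.45,.38],speed=.3)
reach(H+[0,0,.36],Q); st("above")
print(move_straight(H+[0,0,.249],Q,speed=.12,max_force=8)); st("down")
im,d=get_image("scene");cv2.imwrite("pics/s1.png",cv2.resize(im[100:260,220:420,::-1],None,fx=3,fy=3))
E
```

```text
[(array([0.24, 0.37, 1.47, 0.  , 1.31, 0.16]), -0.079), (array([0.24, 0.37, 1.47, 0.  , 1.31, 2.98]), 3.062592653589793)]
phi -0.079
 t1.00 p [0.1226 0.5105 0.2423] F [ 0.17 -0.04 -0.15] T [-0.06  0.03  0.  ] g 0.0855 0.0
above t4.10 p [ 0.5392 -0.0506  0.3601] F [ 0.45 -0.11 -0.72] T [ 0.02 -0.02  0.08] g 0.0851 0.0
False
down t5.17 p [ 0.5396 -0.0515  0.2498] F [0.52 1.05 0.98] T [ 0.03 -0.03  0.  ] g 0.0853 0.0
```

View pics/s1.png

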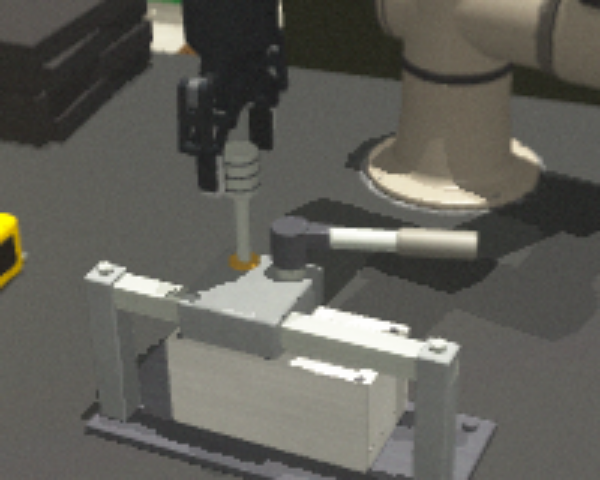

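The open fingers straddle the round head (crop pixel about 240,170), clear of the wrench. Next I grip, lift and slide.

Run:
```python
from h import *
command_gripper(.02,50); s=st("grip")
p=s["eef_pos"].copy()
move_straight(p+[0,0,.038],speed=.06); s=st("lift"); p=s["eef_pos"]
T=p+GY*.094
move_straight(T,speed=.06); hold(.2); s=st("slid")
im,d=get_image("scene");cv2.imwrite("pics/s2.png",cv2.resize(im[100:260,220:420,::-1],None,fx=3,fy=3))
r=masks_of("carriage","scene")
```

```text
grip t5.76 p [ 0.5404 -0.0516  0.2495] F [ 4.06 -0.63 -0.83] T [-0.03 -0.52  0.03] g 0.031 50.3
lift t6.55 p [ 0.5404 -0.0516  0.288 ] F [ 1.82 -0.53  1.34] T [ 0.04 -0.09  0.  ] g 0.0309 50.9
slid t8.47 p [0.5472 0.0417 0.2879] F [-3.26 -4.15  1.21] T [-0.67  0.4   0.01] g 0.0306 51.0
```

View pics/s2.png

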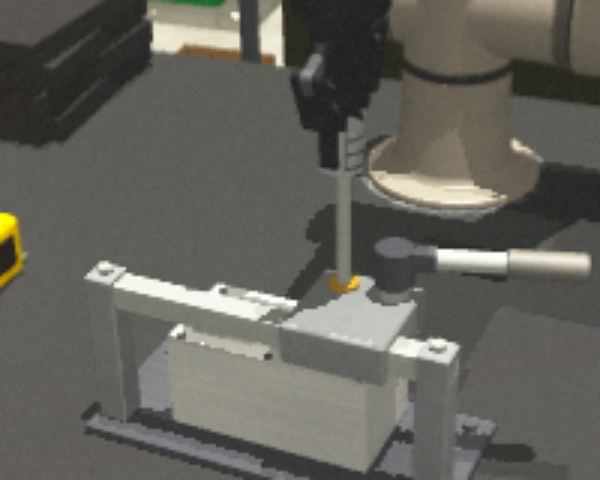

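Run:
```python
from h import *
s=read_state();p=s["eef_pos"].copy(); p=p-GX*.0006
z=p[2]-.044
move_straight([p[0],p[1],z],speed=.05); st("pre")
L=[]
for i in range(48):
    z-=.001
    move_straight([p[0],p[1],z],speed=.01)
    f=[]
    for k in range(3): hold(.02); f.append(read_state()["contact_force"][2])
    L.append(np.mean(f)); 
    if i>=9:
        b=np.median(L[3:max(9,i-6)])
        if L[-1]-b>2.2 or (L[-1]-b>1.6 and L[-2]-b>1.4 and L[-3]-b>1.0): break
print(i,np.array(L).round(2)); st("end")
```

```text
pre t9.60 p [0.5471 0.0417 0.2434] F [ 3.98 -3.6  -3.1 ] T [-0.55 -0.59  0.02] g 0.0306 50.6
26 [-0.79  0.32  0.98  1.25  1.04  1.09  1.26  0.6   0.78  1.17  1.32  1.15
  0.82  0.92  1.09  1.05  1.05  0.71  1.07  0.91  0.63  0.76  0.25  1.47
  2.13  2.52  2.87]
end t17.70 p [0.5471 0.0416 0.2172] F [ 3.96 -4.23  2.99] T [-0.52 -0.45 -0.03] g 0.0307 51.3
```

Run:
```python
from h import *
p=read_state()["eef_pos"].copy()
move_straight(p-[0,0,.001],speed=.01);hold(.25);st("press")
command_gripper(.085);st("open")
p=read_state()["eef_pos"].copy()
move_straight([p[0],p[1],.34],speed=.15);st("up")
reach(p*[1,1,0]+[-.12,.1,.40],read_state()["eef_rot"])
st()
for c in("scene","top"):
    im,d=get_image(c);np.save(f"pics/{c}2.npy",d);cv2.imwrite(f"pics/{c}2.png",im[:,:,::-1])
    P=unproj(c,d,np.ones_like(d,bool))
    q=P[(abs(P[:,0]-.535)<.06)&(P[:,1]>.125)&(P[:,1]<.3)&(abs(P[:,2]-.207)<.017)]
    r=cv2.fitLine(q[:,:2].astype(np.float32),cv2.DIST_HUBER,0,.001,.001).ravel();print(c,"handle",len(q),r,np.arctan2(-r[0]*np.sign(r[1]),abs(r[1])),q.min(0),q.max(0))
    q=P[(abs(P[:,0]-.547)<.025)&(abs(P[:,1]-.042)<.025)&(P[:,2]>.222)&(P[:,2]<.26)];print("head",len(q),q.mean(0),q.min(0),q.max(0),cv2.minEnclosingCircle(q[:,:2].astype(np.float32)) if len(q) else"")
a=cv2.resize(cv2.imread("pics/top2.png")[130:260,200:400],None,fx=3,fy=3);b=cv2.resize(cv2.imread("pics/scene2.png")[130:200,260:460],None,fx=3,fy=3)
cv2.imwrite("pics/v2.png",np.vstack([a[:390],b]))
```

```text
press t18.20 p [0.5471 0.0417 0.2164] F [ 1.99 -3.43  5.  ] T [-0.52 -0.32  0.02] g 0.0304 51.3
open t18.77 p [0.547  0.0417 0.2161] F [-0.47 -0.28  0.78] T [ 0.   -0.03 -0.02] g 0.0848 0.0
up t19.75 p [0.5466 0.0418 0.339 ] F [-0.31 -0.22 -0.88] T [ 0.    0.01 -0.  ] g 0.0851 0.0
 t20.46 p [0.4275 0.1414 0.3993] F [0.48 0.08 0.23] T [-0.03  0.    0.03] g 0.0846 0.0
scene handle 447 [ 0.19635373 -0.9805331   0.5360012   0.19668104] 0.19763787 [0.51335492 0.12603924 0.19050686] [0.5519959  0.24373714 0.21462559]
head 146 [0.55429794 0.04661372 0.23487549] [0.53081464 0.02964945 0.22219475] [0.56671947 0.06075698 0.24224187] ((0.54876708984375, 0.04433787986636162), 0.018386390060186386)
top handle 384 [ 0.19328773 -0.9811421   0.5289831   0.18389142] 0.19451198 [0.50836286 0.12613406 0.19682362] [0.54844715 0.24007244 0.21516003]
head 152 [0.54567199 0.04087817 0.23796574] [0.53078611 0.02565184 0.22374537] [0.56185107 0.05655553 0.2424775 ] ((0.5458779335021973, 0.04132426157593727), 0.01612846739590168)
```

View pics/v2.png

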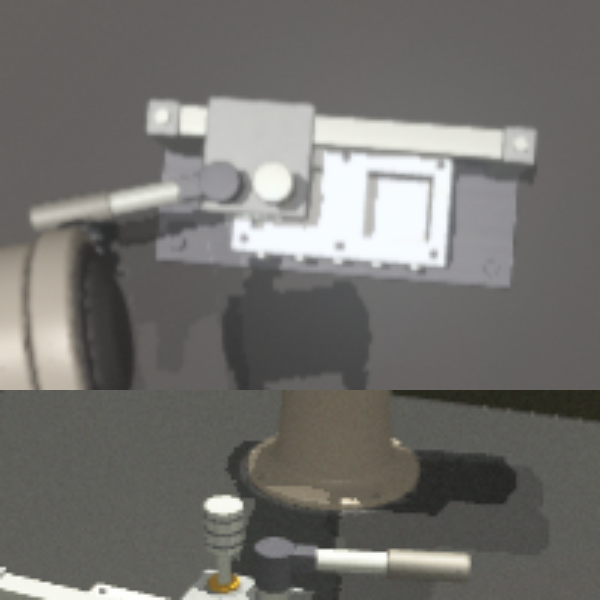

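```bash
cat >> h.py <<'E'
C=np.array([.5492,.0865,0]); W=.036; SL=W/2-.012; ZT=.192
u=lambda th:np.array([-np.sin(th),np.cos(th),0]); dd=lambda th:np.array([np.cos(th),np.sin(th),0])
def pose(th,off): return C+.12*u(th)+off*dd(th)+[0,0,ZT], down(th)
def favg(th,n=3):
    f=[]
    for k in range(n): hold(.02); f.append(-read_state()["contact_force"]@dd(th))
    return np.mean(f)
E
python3 - <<'E'
from h import *
th=.20
p,Q=pose(th,0)
reach(p+[0,0,.11],Q); command_gripper(.052); 
print(move_straight(p,Q,speed=.1,max_force=8)); st("down")
command_gripper(W); st("narrow")
p,Q=pose(th,SL-.002); move_straight(p,Q,speed=.03); print("slack",favg(th))
L=[];hi=0
while th>-.30:
    th-=.025 if th>-.14 else .0125
    p,Q=pose(th,SL); move_straight(p,Q,speed=.04); f=favg(th); L.append((round(th,3),round(f,1)))
    if f>6.0: break
print(L); s=st("end")
E
```

```text
False
down t22.89 p [0.5257 0.2042 0.1927] F [-0.26 -0.21  0.04] T [0.02 0.03 0.01] g 0.0518 0.0
narrow t23.19 p [0.5255 0.2041 0.1923] F [0.09 0.49 0.51] T [-0.08  0.04  0.04] g 0.0359 0.0
slack -0.144116103128792
[(0.175, np.float64(0.2)), (0.15, np.float64(0.5)), (0.125, np.float64(1.0)), (0.1, np.float64(1.0)), (0.075, np.float64(0.7)), (0.05, np.float64(1.1)), (0.025, np.float64(0.5)), (0.0, np.float64(0.7)), (-0.025, np.float64(0.0)), (-0.05, np.float64(0.6)), (-0.075, np.float64(0.5)), (-0.1, np.float64(0.3)), (-0.125, np.float64(0.4)), (-0.15, np.float64(0.8)), (-0.162, np.float64(2.1)), (-0.175, np.float64(1.3)), (-0.188, np.float64(1.4)), (-0.2, np.float64(1.7)), (-0.213, np.float64(1.5)), (-0.225, np.float64(1.3)), (-0.238, np.float64(4.7)), (-0.25, np.float64(9.5))]
end t30.15 p [0.583  0.2016 0.1917] F [-9.13  2.03  2.58] T [0.38 1.42 0.1 ] g 0.036 4.7
```

Run:
```python
from h import *
ts=-.242; K=C+.03*u(ts)
def cp(c,off=SL): return K+.09*u(ts-c)+off*dd(ts-c)+[0,0,ZT],down(ts-c)
L=[]
for c in (.02,.04,.06,.08,.10,.12,.14,.15):
    move_straight(*cp(c),speed=.03); f=favg(ts-c); L.append((c,round(f,1)))
    if f>13.5: break
hold(.1);print(L);st("clicked")
for c in (.08,0): move_straight(*cp(c),speed=.05)
move_straight(*cp(0,-.003),speed=.04);print("back",favg(ts)); st()
move_straight(*cp(0,0),speed=.04) 
command_gripper(.052); s=st("open")
move_straight(s["eef_pos"]*[1,1,0]+[0,0,.32],speed=.15)
p=read_state()["eef_pos"]; reach([.40,.22,.40],read_state()["eef_rot"]);st("away")
for c in("scene","top"):
    im,d=get_image(c);cv2.imwrite(f"pics/{c}3.png",im[:,:,::-1])
    P=unproj(c,d,np.ones_like(d,bool))
    q=P[(abs(P[:,0]-.565)<.05)&(P[:,1]>.125)&(P[:,1]<.3)&(abs(P[:,2]-.207)<.017)]
    r=cv2.fitLine(q[:,:2].astype(np.float32),cv2.DIST_HUBER,0,.001,.001).ravel();print(c,"handle",len(q),r,np.arctan2(-r[0]*np.sign(r[1]),abs(r[1]))-PSI)
    q=P[(abs(P[:,0]-.547)<.025)&(abs(P[:,1]-.042)<.025)&(P[:,2]>.222)&(P[:,2]<.26)];print("head",len(q),q.mean(0),q.max(0),cv2.minEnclosingCircle(q[:,:2].astype(np.float32)))
a=cv2.resize(cv2.imread("pics/top3.png")[130:260,200:400],None,fx=3,fy=3);b=cv2.resize(cv2.imread("pics/scene3.png")[130:200,260:460],None,fx=3,fy=3)
cv2.imwrite("pics/v3.png",np.vstack([a[:390],b]))
```

```text
[(0.02, np.float64(9.7)), (0.04, np.float64(9.2)), (0.06, np.float64(9.4)), (0.08, np.float64(9.7)), (0.1, np.float64(9.6)), (0.12, np.float64(9.6)), (0.14, np.float64(10.2)), (0.15, np.float64(9.6))]
clicked t32.65 p [0.5946 0.1971 0.1917] F [-8.69  3.5   3.77] T [0.6  1.44 0.02] g 0.0359 4.9
back -0.3911332776501732
 t33.64 p [0.5755 0.2035 0.1922] F [ 0.49  0.32 -0.9 ] T [ 0.02 -0.04 -0.04] g 0.036 0.0
open t34.19 p [0.578 0.203 0.192] F [ 0.25  0.48 -0.11] T [ 0.01 -0.01 -0.04] g 0.052 0.0
away t35.99 p [0.4007 0.2199 0.3992] F [-0.19 -0.43  0.17] T [ 0.   -0.    0.03] g 0.0518 0.0
scene handle 459 [0.2190576  0.97571194 0.5796709  0.18761165] -0.14184853
head 147 [0.55428002 0.04649805 0.23503461] [0.56651186 0.06030018 0.24227625] ((0.5503748059272766, 0.04377662390470505), 0.01861247792840004)
top handle 411 [0.22273412 0.9748792  0.5716241  0.18591599] -0.14561814
head 151 [0.54569649 0.04097218 0.23806504] [0.56207286 0.05677203 0.24274187] ((0.5459898114204407, 0.04140426591038704), 0.016216330230236053)
```

View pics/v3.png

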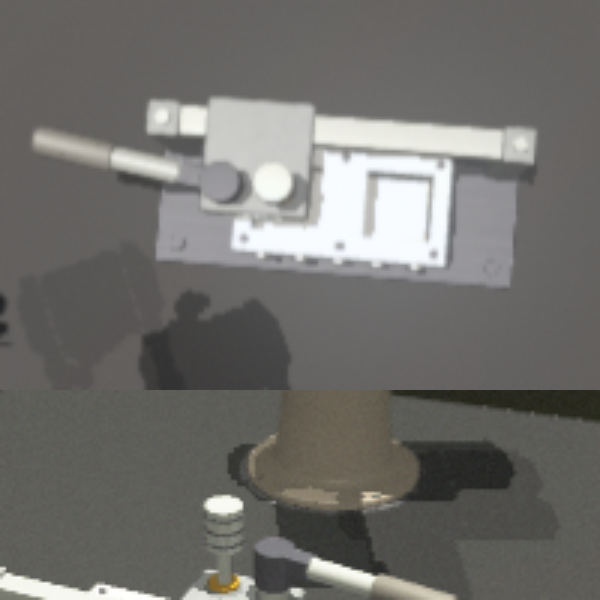

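The wrench handle now points about 0.145 rad clockwise of the rail's +y (crop pixels 35,140 to 180,170), so the clamp is tight and the handle has sprung back. The probe head (crop pixel 273,182) has not moved, and the robot is clear of everything.

```bash
python3 -c "
from workcell import *
print(finish_job())"
```

```text
the job is handed in; nothing more can be done
None
```

I moved the probe to the empty well, pressed its foot on the floor (2–4 N by the wrist force), tightened the clamp until the wrench clicked over, let go of everything and handed the job in at about 36 s; the handover returned no verdict.

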